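Load three seed cartridges into a closed-end magazine tube

TASK

Load the three seed cartridges from the rack into the closed-end tube of the green feeder, black nose first, in the order blue, yellow, red, each one pushing the last deeper. Then press the row home until the hidden plate at the bottom of the tube has given way and comes up solid; push firmly but never ram it. The tail of the red one stays out in the loading tray; let go of everything and leave the jar, dropper bottle and marker where they are.

Things in the scene. Friction and masses are not known exactly. Their poses are not given: they have to be found in the camera images.
- feeder: Magazine feeder fixed to the bench, place and yaw differ: green base 280 x 70 mm, 8 thick, with a level aluminium tube (outer diameter 42, 49 at the flared rim, top at z = 70 mm), open towards the robot, closed by a black cap and knob at the far end. Origin: centre of the base's underside; +x along the tube into it, z up. Bore axis at y = 0, z = 45 mm; open rim at x = -45 mm.
- loading_tray (a point): Mid-length of the loading tray before the tube, on the axis of a cartridge lying in it: feeder x = -89, y = 0, z = 44 mm (1 mm below the bore's axis); axes as the feeder's. The tray is two sloping aluminium rails, feeder x = -132 to -46 mm, open above and at the near end; the rails' upper edges are at z = 35 mm, 12 to 15 mm either side.
- tube_mouth (a point): Centre of the tube's open rim, on the bore's axis; axes as the feeder's (x into the tube). The bore is 33 mm wide, at the rim 40 mm, narrowing over 8 mm.
- press_plate (a joint): Unseen sliding plate at the bottom of the bore: 0 m as it stands, 0.006 m pressed home on a solid stop. Pushed through the row it gives at 5 to 9 N, and friction holds it where left. Where the stop sits differs each time and is not told: the pressed plate lies 116 to 140 mm behind the rim, so of the 3 x 50 mm row 10 to 34 mm stays out. Off the plate the row slides at under 2 N.
- rack: Grey rack, 215 x 50 mm, fixed to the bench between the plant trays, place and yaw differ. Origin: centre of its underside; x along its length. Two sloping rails carry the three cartridges in line, axes along x at z = 35 mm, about 65 mm apart, in any colour order, noses to +x; the rails' upper edges are at z = 25 mm, 12 to 15 mm either side of the axis.
- cartridge_blue: Blue seed cartridge, loose: a rigid cylinder 30 mm in diameter, 50 mm long, about 60 g, blue with a black nose (front 10 mm, the last 4 mm chamfered by 3 mm) and a flat tail with a white dot. Origin: middle of its axis; +x along the axis to the nose. It may have rolled to any angle about x.
- cartridge_yellow: Yellow seed cartridge, loose: a rigid cylinder 30 mm in diameter, 50 mm long, about 60 g, yellow with a black nose (front 10 mm, the last 4 mm chamfered by 3 mm) and a flat tail with a white dot. Origin: middle of its axis; +x along the axis to the nose. It may have rolled to any angle about x.
- cartridge_red: Red seed cartridge, loose: a rigid cylinder 30 mm in diameter, 50 mm long, about 60 g, red with a black nose (front 10 mm, the last 4 mm chamfered by 3 mm) and a flat tail with a white dot. Origin: middle of its axis; +x along the axis to the nose. It may have rolled to any angle about x.
- blue_nose (a point): Centre of the blue cartridge's black nose face, +25 mm along its x.
- blue_tail (a point): Centre of the blue cartridge's flat tail face, -25 mm along its x.
- yellow_nose (a point): Centre of the yellow cartridge's black nose face, +25 mm along its x.
- yellow_tail (a point): Centre of the yellow cartridge's flat tail face, -25 mm along its x.
- red_nose (a point): Centre of the red cartridge's black nose face, +25 mm along its x.
- red_tail (a point): Centre of the red cartridge's flat tail face, -25 mm along its x.
- jar: Sample jar with yellow lid, 56 mm wide, 75 mm high, loose bystander; origin at the centre of its underside.
- marker: White felt marker with blue cap, 129 mm long, 16 mm thick, lying, loose bystander; origin under its middle.
- dropper: Brown dropper bottle, 33 mm wide, 102 mm high, loose bystander; origin at the centre of its underside.

How it is judged:
By the outcome, as a careful person would: the job done as asked, in the order asked, and still so for the second after the job is handed in, with the robot touching nothing.
It also fails if it takes over 72 s, if anything falls off the work surface, if the arm or the gripper's body presses on something with over 40 N, if the wrist force passes 120 N, or if a joint passes its speed limit or range.

ROBOT

A 6-joint arm with a two-finger parallel gripper is mounted at the origin on a cart in front of the work surface, level with it; the furniture and walls round the work are solid. World frame = base frame: x ahead of the robot, y to its left, z up, the work surface at z = 0. Lengths are in m, angles in degrees, forces in N, time in s.
With the tool pointing down it reaches from about 0.4 to 0.825 m from the base axis. Payload 7 kg.
Tool frame: the origin (TCP) lies midway between the tips of the shut fingers; the grasp point (between the pads) lies r.grip_depth behind it (r.grip_depth is the distance from the TCP to the grasp point, in m); z points along the fingers, y is the line along which they close (so a half turn about z gives the same grasp; the last joint's range is limited). The gripper opens to 88 mm and grips with 3 to 60 N. Pads are 19 mm wide; open, the fingers measure 130 mm over their backs; the gripper's body (78 mm by 193 mm) begins 47 mm behind the grasp point.
Start: joints at [80.621, 20.546, 0.682, 0, -70.136, -16.507], TCP at [0.295, 0.607, 0.227] pointing down, gripper open.
Joint ranges: [-176.03, 176.03], [-82.01, 121.73], [-58.28, 71.71], [-173.87, 95.51], [-174.79, -0.11], [-173.66, 173.66]. Speed limits (degrees/s): [136.94, 136.94, 172.46, 180, 180, 180].

INTERFACE

Orientations are given as [roll, pitch, yaw] about the fixed x, y, z axes, in that order (R = Rz(yaw) Ry(pitch) Rx(roll)).
In Python, from plant import r gives the robot as it stands.
- The arm moves only by the shell command python3 drive.py 'ROWS' [OPENING] [FORCE]. ROWS is a JSON list of rows, 1 to 12 of them, each of 6 numbers: dx, dy, dz in m, then a rotation vector rx, ry, rz in degrees; each row is the pose to reach, as a shift and turn from the pose commanded when the command began, along the tool's axes at that moment; what a row does not reach only later rows make up. A row lasts 1/12 s, in which the tool goes at most 0.0417 m and 7.16 degrees, less where a joint would pass 70% of its speed; a pose out of reach is approached as far as the arm can. OPENING is the finger opening in m, set as the command begins (- or left out keeps the last). The fingers move at their own pace and stop on an object; FORCE is the grip in N (left out, the last holds). Time passes only in rows, so rows that do not move let the fingers close. It prints the time, the measured TCP pose, the force, the opening and the grip force at its end.
- r.get_state(): the state, without advancing time (a new reading comes with each control period).
- r.capture(name): name is "scene" or "top" or "wrist"; returns a dict with "frame" (420x560x3 uint8, red, green, blue), "z_map" (420x560 float32, m along the optical axis (not along the pixel's ray), 0 where there is no reading), "fx", "fy", "cx", "cy" (pixels), "D" ([k1, k2, p1, p2, k3] as OpenCV has them; the pictures are not rectified), "cam_to_world" (4x4, takes a point from camera to world coordinates). Camera axes: x right, y down, z forward; pixel columns grow to the right and rows downward; lengths in m; the calibration is good to about 2 mm. A picture is of the moment at which its call begins.
- r.close_job(): hands the job in; it is judged then, once.
The state is a dict: "time_s": time; "joints": joint angles; "qd": joint speeds; "joint_torque": joint torques, N m; "tcp_pos": TCP position; "eef_rot": TCP orientation; "contact_force": force on the tool from outside, world axes, zero at the start; "moment": the same for the moment, N m; "gripper_width": finger opening in m; "gripper_force": force on a finger pad.
Only numpy, scipy, OpenCV 4.12 (cv2) and the standard library are available. Lean on these libraries where they do the work, as an engineer would, in place of code of your own. Each camera call takes 0.05 s, during which the arm holds its last target. There are 200 camera calls.

## Working session

There is one attempt and no reset: what is moved stays moved. The work goes in short steps, Python scripts to look and compute and a shell command to move; the robot and the scene stay as the last step left them, time stands still between calls to the robot, and variables do not carry over. Pictures are saved under pics/ and viewed, at most 10 in all, crops included, and the job is handed in when it is done.

```bash
ls; mkdir -p pics; python3 - <<'E'
from plant import r
import cv2,numpy as np
print(r.get_state(), r.grip_depth)
for n in ("scene","top"):
    c=r.capture(n); cv2.imwrite(f"pics/{n}0.png",c["frame"][:,:,::-1]); np.savez(f"pics/{n}0.npz",**c)
    print(n,c["fx"],c["fy"],c["cx"],c["cy"],c["D"],np.round(c["cam_to_world"],3).tolist())
E
```

```text
drive.py
pics
plant.py
{'time_s': 0.0, 'joints': array([ 8.06194757e+01,  2.05907931e+01,  6.32859607e-01, -1.95261917e-02,
       -7.01359690e+01, -1.65077146e+01]), 'qd': array([ 0.04680692, -0.04692426, -0.07054609,  0.03521831, -0.07564022,
        0.07929372]), 'joint_torque': array([-3.78531222e-04, -5.82727754e+01,  2.93042189e+01,  6.99670002e+00,
        6.75269999e-03, -1.68083188e-04]), 'tcp_pos': array([0.29452056, 0.60680369, 0.22562486]), 'eef_rot': array([ 1.79904752e+02, -9.08515719e-03, -2.58948812e+01]), 'contact_force': array([ 0.05006977, -0.70156587, -1.03019324]), 'moment': array([ 0.04681335, -0.04028054, -0.00321061]), 'gripper_force': 0.0, 'gripper_width': 0.08756157101931866} 0.0188
scene 385.76266108208773 385.76266108208773 279.1477042046989 203.57095202828205 [-0.05619338  0.          0.          0.          0.        ] [[0.529, -0.547, 0.648, -0.15], [-0.848, -0.338, 0.408, -0.439], [-0.004, -0.766, -0.643, 0.776], [0.0, 0.0, 0.0, 1.0]]
top 530.1100740104436 530.1100740104436 283.2950194852556 200.81373136904503 [0.01880417 0.         0.         0.         0.        ] [[-0.003, -0.987, 0.162, 0.354], [-1.0, 0.002, -0.005, 0.009], [0.004, -0.162, -0.987, 1.453], [0.0, 0.0, 0.0, 1.0]]
```
View pics/scene0.png

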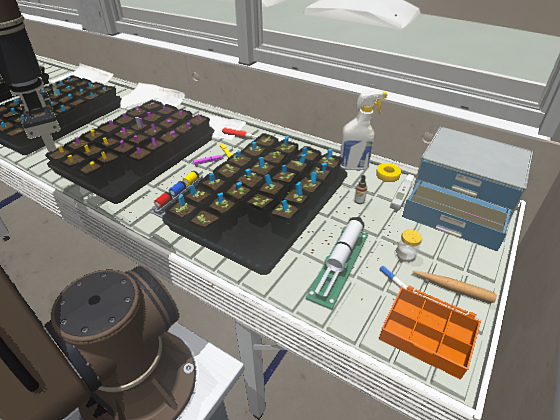

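View pics/top0.png

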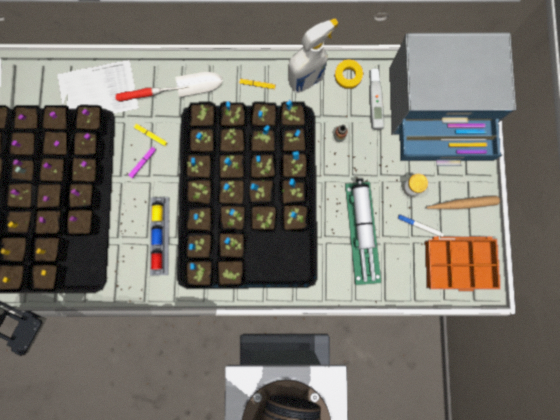

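The scene view shows the rack with red (162,200), blue (178,188) and yellow (191,178), and the feeder at (338,262). In the top view red is at (157,261), blue (157,237), yellow (157,212), and the feeder runs from (368,280) to (360,182). I'll enlarge these crops.

```bash
python3 - <<'E'
import cv2,numpy as np
t=cv2.imread("pics/top0.png"); s=cv2.imread("pics/scene0.png")
def crop(im,x0,y0,w,h,k,):
    c=cv2.resize(im[y0:y0+h,x0:x0+w],None,fx=k,fy=k,interpolation=cv2.INTER_CUBIC)
    for i in range(0,w,10): cv2.line(c,(i*k,0),(i*k,6),(0,0,255),1); cv2.putText(c,str(x0+i),(i*k,16),0,.3,(0,0,255),1)
    for i in range(0,h,10): cv2.line(c,(0,i*k),(6,i*k),(0,0,255),1); cv2.putText(c,str(y0+i),(8,i*k+4),0,.3,(0,0,255),1)
    return c
a=crop(t,140,190,36,98,6); b=crop(t,336,172,52,116,5); c=crop(s,145,165,60,55,6); d=crop(s,300,210,72,100,5)
out=np.zeros((600,800,3),np.uint8)
out[:588,:216]=a; out[:580,220:480]=b
out2=np.zeros((600,800,3),np.uint8); out2[:330,:360]=c; out2[:500,370:730]=d
cv2.imwrite("pics/a1.png",out); cv2.imwrite("pics/a2.png",out2)
E
```

View pics/a1.png

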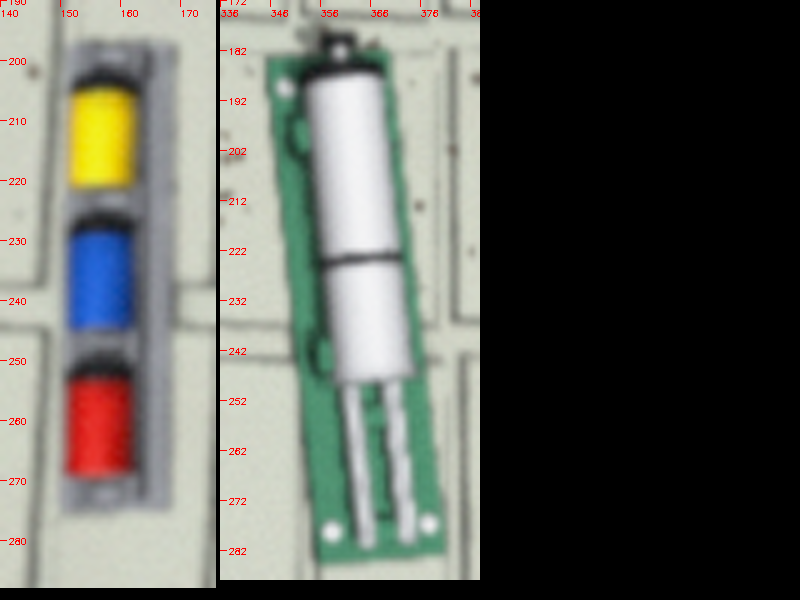

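View pics/a2.png

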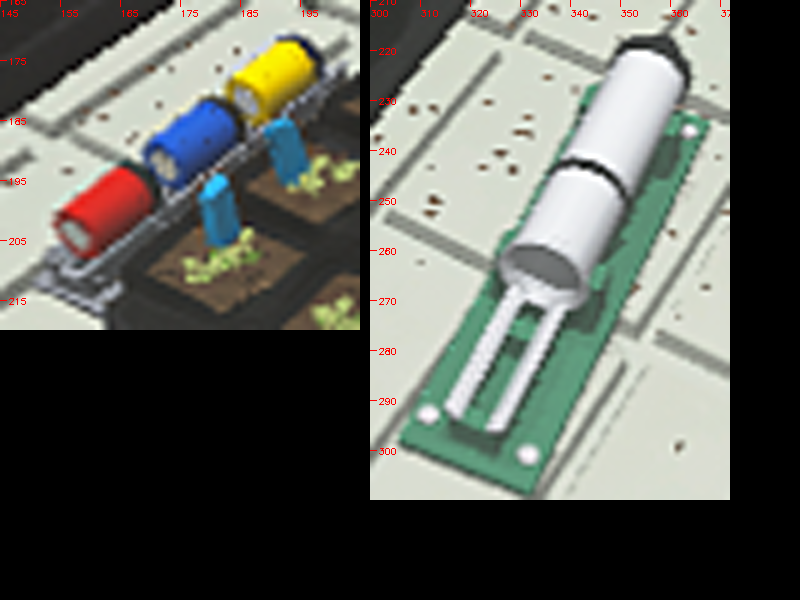

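The crops show, in the top view, the colour bodies of yellow at (151–162, 205–221), blue (151–161, 229–245) and red (150–161, 253–269), with all noses up (+x). The tube rim runs (359–374, 248) and the tray rail ends are at (365,281) and (373,281). In the scene crop the rim centre is about (333,263), with rail ends near (317,293) and (325,296). Next I'll compute positions from both views.

```bash
cat > h.py <<'E'
import numpy as np, cv2
from scipy.optimize import least_squares
def K(c): return np.array([[c["fx"],0,c["cx"]],[0,c["fy"],c["cy"]],[0,0,1.]])
def rays(c,px):
    n=cv2.undistortPoints(np.float64(px).reshape(-1,1,2),K(c),np.float64(c["D"])).reshape(-1,2)
    return np.c_[n,np.ones(len(n))]
def cloud(c,mask):
    v,u=np.nonzero(mask&(c["z_map"]>0)); d=rays(c,np.c_[u,v])*c["z_map"][v,u][:,None]
    T=c["cam_to_world"]; return d@T[:3,:3].T+T[:3,3]
def onplane(c,px,z):
    T=c["cam_to_world"]; d=rays(c,px)@T[:3,:3].T; o=T[:3,3]
    return o+d*((z-o[2])/d[:,2])[:,None]
def tri(obs):  # [(cap,(u,v))...]
    A=np.zeros((3,3)); b=np.zeros(3)
    for c,p in obs:
        T=c["cam_to_world"]; d=T[:3,:3]@rays(c,[p])[0]; d/=np.linalg.norm(d); P=np.eye(3)-np.outer(d,d); A+=P; b+=P@T[:3,3]
    x=np.linalg.solve(A,b)
    return x,[np.linalg.norm(np.cross(x-c["cam_to_world"][:3,3],(lambda d:d/np.linalg.norm(d))(c["cam_to_world"][:3,:3]@rays(c,[p])[0]))) for c,p in obs]
def mask(c,col):
    h=cv2.cvtColor(c["frame"],cv2.COLOR_RGB2HSV); H,S,V=[h[...,i].astype(int) for i in range(3)]
    m={"red":(H<6)|(H>174),"yellow":(H>22)&(H<34),"blue":(H>105)&(H<122)}[col]
    return m&(S>150)&(V>80)
def cyl(P,R=.015):  # axis roughly along x: y=a+b(x-mx), z=c
    mx=P[:,0].mean()
    def f(q):
        th=np.arctan(q[1]); lat=(P[:,1]-q[0]-q[1]*(P[:,0]-mx))*np.cos(th)
        return np.hypot(lat,P[:,2]-q[2])-R
    s=least_squares(f,[P[:,1].mean(),0,P[:,2].max()-R],loss="soft_l1",f_scale=.001)
    return mx,s.x,np.sqrt(np.mean(s.fun**2))
E
python3 - <<'E'
from h import *
np.set_printoptions(precision=4,suppress=True)
L={n:dict(np.load(f"pics/{n}0.npz")) for n in("scene","top")}
box={"scene":(145,165,210,215),"top":(140,190,180,288)}
for n,c in L.items():
    x0,y0,x1,y1=box[n]; B=np.zeros((420,560),bool);B[y0:y1,x0:x1]=1
    for col in("red","blue","yellow"):
        m=mask(c,col)&B; P=cloud(c,m)
        mx,q,e=cyl(P); x=P[:,0]
        print(n,col,m.sum(),"x range",np.percentile(x,[1,99]),"axis y %.4f slope %.4f z %.4f at x %.4f rms %.4f"%(q[0],q[1],q[2],mx,e), "zmax",P[:,2].max())
t,s=L["top"],L["scene"]
print("top rim,z45",onplane(t,[(366.5,248.5)],.07),"base nearcorners z8",onplane(t,[(355,284),(380,281.5)],.008),"far",onplane(t,[(345.5,183),(370,182.5)],.008))
# tube cloud from top: points 0.03<z<0.08 in box
for n,b in(("top",(352,188,374,246)),("scene",(325,215,365,262))):
    c=L[n];B=np.zeros((420,560),bool);B[b[1]:b[3],b[0]:b[2]]=1
    P=cloud(c,B);P=P[(P[:,2]>.045)&(P[:,2]<.08)]
    mx,q,e=cyl(P,.021);print(n,"tube",len(P),mx,q,e,np.percentile(P[:,0],[1,99]),np.degrees(np.arctan(q[1])))
P=cloud(t,np.ones((420,560),bool))
for nm,xr,yr in(("rtray",(.2,.75),(.1,.31)),("ltray",(.2,.75),(.4,.6)),("feederNear",(.2,.75),(-.35,0.05)) ):
    Q=P[(P[:,0]>xr[0])&(P[:,0]<xr[1])&(P[:,1]>yr[0])&(P[:,1]<yr[1])]; print(nm,np.percentile(Q[:,2],[1,50,90,99,100]))
E
```

```text
scene red 108 x range [0.4017 0.4432] axis y 0.3421 slope 0.0346 z 0.0361 at x 0.4211 rms 0.0019 zmax 0.0534422420749866
scene blue 90 x range [0.4649 0.5073] axis y 0.3438 slope 0.0324 z 0.0363 at x 0.4849 rms 0.0019 zmax 0.053543924723741254
scene yellow 106 x range [0.5287 0.5695] axis y 0.3452 slope 0.0345 z 0.0365 at x 0.5471 rms 0.0020 zmax 0.055423716199451634
top red 159 x range [0.4064 0.4461] axis y 0.3407 slope 0.0598 z 0.0352 at x 0.4261 rms 0.0023 zmax 0.055843071570051084
top blue 154 x range [0.4717 0.5116] axis y 0.3413 slope 0.0582 z 0.0356 at x 0.4909 rms 0.0026 zmax 0.05623361709116992
top yellow 164 x range [0.5336 0.5747] axis y 0.3437 slope 0.0183 z 0.0346 at x 0.5537 rms 0.0028 zmax 0.058228658716358295
top rim,z45 [[ 0.4547 -0.2137  0.07  ]] base nearcorners z8 [[ 0.3639 -0.19    0.008 ]
 [ 0.3704 -0.2576  0.008 ]] far [[ 0.6411 -0.1705  0.008 ]
 [ 0.6424 -0.2386  0.008 ]]
top tube 932 0.5406861549654486 [-0.2116  0.0828  0.0456] 0.0023807007842099486 [0.4643 0.6166] 4.732363913679496
scene tube 745 0.540342885818986 [-0.2095  0.0817  0.0457] 0.001721521756621879 [0.4564 0.625 ] 4.670891967111127
rtray [-0.8233  0.0764  0.0859  0.1032  0.1189]
ltray [-0.8226  0.0085  0.0877  0.3355  0.3494]
feederNear [-0.8235  0.0036  0.0793  0.1007  0.142 ]
```

```bash
python3 - <<'E'
from h import *
np.set_printoptions(precision=3,suppress=True)
for n in("scene","top"):
    c=dict(np.load(f"pics/{n}0.npz")); P=cloud(c,np.ones((420,560),bool))
    for y0 in np.arange(.21,.48,.01):
        Q=P[(P[:,0]>.35)&(P[:,0]<.62)&(P[:,1]>y0)&(P[:,1]<y0+.01)&(P[:,2]<.2)]
        i=np.argsort(-Q[:,2])[:3]; print(n,"%.2f"%y0,*Q[i].round(3).tolist())
E
python3 drive.py '[[0,0,0,0,0,7]]' 0.055 15
```

```text
scene 0.21 [0.5, 0.22, 0.092] [0.5, 0.213, 0.091] [0.359, 0.217, 0.089]
scene 0.22 [0.527, 0.224, 0.11] [0.529, 0.23, 0.11] [0.525, 0.227, 0.11]
scene 0.23 [0.449, 0.239, 0.114] [0.45, 0.237, 0.114] [0.408, 0.232, 0.112]
scene 0.24 [0.462, 0.24, 0.112] [0.456, 0.243, 0.111] [0.449, 0.24, 0.11]
scene 0.25 [0.508, 0.254, 0.092] [0.587, 0.257, 0.091] [0.544, 0.257, 0.091]
scene 0.26 [0.581, 0.26, 0.086] [0.362, 0.266, 0.045] [0.36, 0.265, 0.044]
scene 0.27 [0.364, 0.276, 0.047] [0.368, 0.28, 0.046] [0.372, 0.275, 0.045]
scene 0.28 [0.365, 0.282, 0.043] [0.376, 0.281, 0.043] [0.376, 0.285, 0.041]
scene 0.29 [0.37, 0.29, -0.0] [0.373, 0.298, -0.002] [0.355, 0.297, -0.004]
scene 0.30 [0.376, 0.308, 0.003] [0.351, 0.307, 0.003] [0.364, 0.304, 0.003]
scene 0.31 [0.386, 0.316, 0.007] [0.36, 0.316, 0.004] [0.38, 0.316, 0.004]
scene 0.32 [0.43, 0.328, 0.049] [0.402, 0.329, 0.049] [0.414, 0.329, 0.048]
scene 0.33 [0.562, 0.337, 0.054] [0.43, 0.336, 0.053] [0.569, 0.339, 0.053]
scene 0.34 [0.557, 0.341, 0.055] [0.502, 0.342, 0.054] [0.427, 0.341, 0.053]
scene 0.35 [0.479, 0.35, 0.05] [0.534, 0.35
[... 2389 characters left out ...]
407, 0.008] [0.578, 0.408, 0.007]
top 0.41 [0.608, 0.418, 0.007] [0.422, 0.418, 0.007] [0.465, 0.417, 0.006]
top 0.42 [0.528, 0.428, 0.007] [0.376, 0.421, 0.007] [0.603, 0.423, 0.007]
top 0.43 [0.427, 0.436, 0.008] [0.468, 0.436, 0.007] [0.611, 0.432, 0.006]
top 0.44 [0.586, 0.441, 0.008] [0.531, 0.444, 0.007] [0.503, 0.44, 0.007]
top 0.45 [0.4, 0.457, 0.007] [0.43, 0.456, 0.007] [0.449, 0.459, 0.007]
top 0.46 [0.373, 0.468, 0.049] [0.534, 0.469, 0.048] [0.391, 0.47, 0.048]
top 0.47 [0.563, 0.473, 0.05] [0.504, 0.47, 0.049] [0.371, 0.471, 0.049]
time_s: 0.18
tcp_pos: [0.2946, 0.607, 0.2259]
eef_rot: [179.9, -0.0, -32.8]
contact_force: [0.7, -0.5, 0.7]
gripper_width: 0.0849
gripper_force: 0.0
```

```bash
cat > go.py <<'E'
# usage: go.py x y z yaw tilt(lean of the body to +y about the cartridge axis, deg) -> shift in tool axes
import sys; import numpy as np
from scipy.spatial.transform import Rotation as R
from plant import r
x,y,z,yaw,tilt=map(float,sys.argv[1:6])
s=r.get_state(); R0=R.from_euler("xyz",s["eef_rot"],degrees=True)
R1=R.from_euler("z",yaw,degrees=True)*R.from_euler("x",180-tilt,degrees=True)
d=R0.inv().apply(np.array([x,y,z])-s["tcp_pos"]); v=(R0.inv()*R1).as_rotvec(degrees=True)
n=max(np.linalg.norm(d)/.0417,np.linalg.norm(v)/7.16)
print("d",d.round(4),"rv",v.round(2),"rows>=%.1f"%n,"t",s["time_s"],"j",s["joints"].round(0),"up axis",-R1.apply([0,0,1]).round(3))
E
python3 go.py .46 .343 .2 1.5 0
```

```text
d [0.282  0.1324 0.0261] rv [  0.06   0.   -34.27] rows>=7.5 t 0.1833 j [ 81.  21.   1.  -0. -70. -23.] up axis [-0.  0.  1.]
```

```bash
python3 drive.py '[[0.04,0.02,0,0,0,-5],[0.08,0.04,0,0,0,-10],[0.12,0.06,0,0,0,-15],[0.16,0.08,0.01,0,0,-20],[0.2,0.1,0.02,0,0,-25],[0.24,0.12,0.026,0,0,-30],[0.27,0.13,0.026,0,0,-34],[0.282,0.132,0.026,0,0,-34.3],[0.282,0.132,0.026,0,0,-34.3],[0.282,0.132,0.026,0,0,-34.3]]'
python3 - <<'E'
from plant import r
from h import *
np.set_printoptions(precision=4,suppress=True)
c=r.capture("wrist"); cv2.imwrite("pics/w1.png",c["frame"][:,:,::-1]); np.savez("pics/w1.npz",**c)
s=r.get_state(); print(s["tcp_pos"],s["eef_rot"],c["cam_to_world"],c["fx"])
for col in("red","blue","yellow"):
    m=mask(c,col); 
    if m.sum()<50: continue
    n,lab,st,ce=cv2.connectedComponentsWithStats(m.astype(np.uint8)); k=1+st[1:,4].argmax()
    P=cloud(c,lab==k); mx,q,e=cyl(P); print(col,st[k],ce[k],np.percentile(P[:,0],[1,99]),q,mx,e)
E
```

```text
time_s: 1.02
tcp_pos: [0.4605, 0.3419, 0.2003]
eef_rot: [180.0, 0.0, 1.2]
contact_force: [-0.7, 0.2, 0.3]
gripper_width: 0.0551
gripper_force: 0.0
[0.46   0.3429 0.2004] [179.9923   0.0151   1.3217] [[ 0.0216 -0.9673 -0.2528  0.5284]
 [-0.9998 -0.0207 -0.0063  0.3437]
 [ 0.0008  0.2529 -0.9675  0.3575]
 [ 0.      0.      0.      1.    ]] 364.229800793385
red [ 264  210   30   44 1212] [278.415  231.8944] [0.4048 0.4434] [0.3434 0.0296 0.0336] 0.42437730957172215 0.0006267750345891675
blue [ 263  137   31   48 1403] [278.0285 160.6401] [0.4688 0.5079] [0.3451 0.0239 0.0337] 0.48848388789052233 0.0006534969436317614
yellow [ 261   58   33   51 1664] [277.122   83.0337] [0.5324 0.572 ] [0.3467 0.0203 0.0338] 0.5524161509485964 0.0006606829643486255
```

View pics/w1.png

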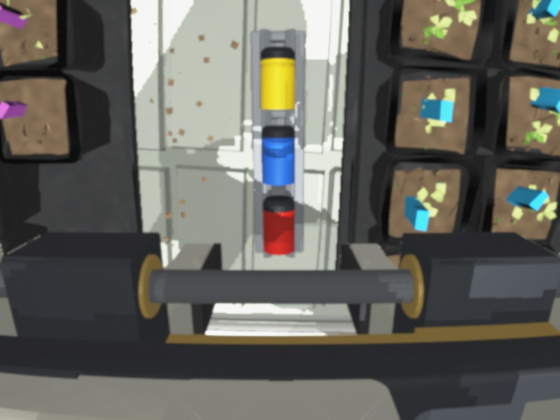

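The picture shows red (278,232), blue (278,161) and yellow (277,83) centred between the trays, with the right plants close to the gripper body. The wrist measurement (axis z about 0.034, pitch 64 mm, yaw 1.5°) agrees with the other views.

```bash
python3 go.py .4825 .344 .09 1.5 6; python3 go.py .4825 .344 .0285 1.5 6
```

```text
d [ 0.0225 -0.0006  0.1104] rv [-5.99  0.02 -0.18] rows>=2.7 t 1.0667 j [ 56.  12. -15.  -0. -63.  35.] up axis [-0.003  0.104  0.995]
d [ 0.0225 -0.0006  0.1719] rv [-5.99  0.02 -0.18] rows>=4.2 t 1.0667 j [ 56.  12. -15.  -0. -63.  35.] up axis [-0.003  0.104  0.995]
```

```bash
python3 drive.py '[[0.0225,-0.0006,0.03,-3,0,0],[0.0225,-0.0006,0.07,-6,0,0],[0.0225,-0.0006,0.105,-6,0,0],[0.0225,-0.0006,0.13,-6,0,0],[0.0225,-0.0006,0.15,-6,0,0],[0.0225,-0.0006,0.165,-6,0,0],[0.0225,-0.0006,0.1719,-6,0,0],[0.0225,-0.0006,0.1719,-6,0,0]]'
python3 drive.py '[[0,0,0,0,0,0],[0,0,0,0,0,0],[0,0,0,0,0,0],[0,0,0,0,0,0],[0,0,0,0,0,0]]' 0.02 25
```

```text
time_s: 1.73
tcp_pos: [0.4811, 0.3445, 0.0269]
eef_rot: [173.9, 0.1, 1.5]
contact_force: [-0.1, -0.1, 0.1]
gripper_width: 0.0551
gripper_force: 0.0
time_s: 2.15
tcp_pos: [0.4826, 0.3442, 0.0297]
eef_rot: [174.0, -0.0, 1.4]
contact_force: [-0.8, -0.1, 4.3]
gripper_width: 0.0291
gripper_force: 25.0
```

```bash
python3 drive.py '[[0,0,-0.01,0,0,0],[0,0,-0.03,0,0,0],[0,0,-0.07,0,0,0],[0,0,-0.11,0,0,0],[0,0,-0.15,0,0,0],[0,0,-0.17,0,0,0],[0,0,-0.17,0,0,0]]'; python3 go.py .375 -.222 .20 4.7 0
```

```text
time_s: 2.73
tcp_pos: [0.4839, 0.3648, 0.2049]
eef_rot: [174.5, -0.4, 1.5]
contact_force: [0.2, 0.7, -0.6]
gripper_width: 0.0293
gripper_force: 25.0
d [-0.124   0.5807  0.0603] rv [ 5.55 -0.25 -3.25] rows>=14.3 t 2.7333 j [ 58.  17.  -9.   4. -68.  32.] up axis [-0.  0.  1.]
```

```bash
python3 drive.py '[[0,0.03,0.003,1,0,0],[0,0.07,0.007,3,0,-1],[0,0.11,0.011,5.5,0,-2],[0,0.15,0.016,5.5,0,-3],[0,0.19,0.02,5.5,-0.2,-3.2],[0,0.23,0.024,5.5,-0.2,-3.2],[0,0.27,0.028,5.5,-0.2,-3.2],[-0.01,0.31,0.032,5.5,-0.2,-3.2],[-0.03,0.345,0.036,5.5,-0.2,-3.2],[-0.05,0.38,0.04,5.5,-0.2,-3.2],[-0.07,0.415,0.043,5.5,-0.2,-3.2],[-0.09,0.45,0.047,5.5,-0.2,-3.2]]'; python3 go.py .375 -.222 .20 4.7 0
```

```text
time_s: 3.73
tcp_pos: [0.4016, -0.0937, 0.1986]
eef_rot: [179.5, 0.3, 4.6]
contact_force: [0.9, 0.0, -0.7]
gripper_width: 0.0291
gripper_force: 25.0
d [-0.0368  0.1257 -0.0002] rv [ 0.46  0.33 -0.09] rows>=3.1 t 3.7333 j [ 15.  -4. -33.   0. -62.  79.] up axis [-0.  0.  1.]
```

```bash
python3 drive.py '[[-0.012,0.04,0,0.4,0.3,0],[-0.024,0.08,0,0.4,0.3,0],[-0.036,0.115,0,0.4,0.3,0],[-0.037,0.125,0,0.4,0.3,0],[-0.037,0.125,0,0.4,0.3,0],[-0.037,0.125,0,0.4,0.3,0],[-0.037,0.125,0,0.4,0.3,0]]'
python3 - <<'E'
from plant import r
from h import *
np.set_printoptions(precision=4,suppress=True)
c=r.capture("wrist"); f=c["frame"][:,:,::-1].copy()
for i in range(0,560,50): cv2.putText(f,str(i),(i,8),0,.3,(0,0,255),1); cv2.line(f,(i,8),(i,12),(0,0,255))
for i in range(0,420,50): cv2.putText(f,str(i),(0,i),0,.3,(0,0,255),1)
cv2.imwrite("pics/w2.png",cv2.resize(f[:,100:500],(571*4//3,600))); np.savez("pics/w2.npz",**c)
s=r.get_state(); print(s["time_s"],s["tcp_pos"],s["eef_rot"],c["cam_to_world"])
E
```

```text
time_s: 4.32
tcp_pos: [0.3761, -0.2195, 0.1995]
eef_rot: [179.9, 0.1, 4.6]
contact_force: [-0.2, 0.5, -0.9]
gripper_width: 0.0293
gripper_force: 25.0
4.3667 [ 0.3763 -0.2192  0.1995] [179.9242   0.059    4.6392] [[ 0.0797 -0.9643 -0.2526  0.444 ]
 [-0.9968 -0.0767 -0.0219 -0.2137]
 [ 0.0017  0.2536 -0.9673  0.3566]
 [ 0.      0.      0.      1.    ]]
```

View pics/w2.png

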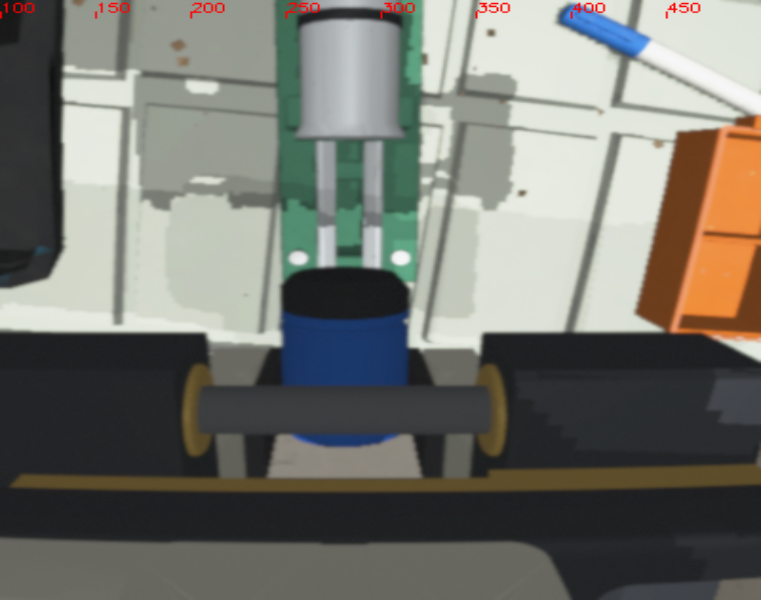

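The picture shows the blue cartridge held straight, nose forward. Full-frame, the rim edge is at v≈96, u 255–311 and the rails are at u≈272 and 297; nothing stands near the tray.

```bash
python3 - <<'E'
from h import *
np.set_printoptions(precision=4,suppress=True)
c=dict(np.load("pics/w2.npz")); B=np.zeros((420,560),bool); B[0:92,250:316]=1
P=cloud(c,B);Q=P[(P[:,2]>.05)&(P[:,2]<.08)]
Q1=Q[Q[:,0]>Q[:,0].min()+.015]; mx,q,e=cyl(Q1,.021); print("tube",mx,q,e,np.degrees(np.arctan(q[1])),"ztop",np.percentile(Q1[:,2],99))
B[92:100]=1
B[92:100,:250]=0
P=cloud(c,B&(np.arange(560)>250)&(np.arange(560)<316)); Q=P[P[:,2]>.062]; print("rim xmin",np.percentile(Q[:,0],[0,1,3]),"z",Q[:,2].max())
B[:]=0;B[105:180,262:310]=1; P=cloud(c,B); R=P[(P[:,2]>.022)&(P[:,2]<.042)]
k=np.polyfit(R[:,0],R[:,1],1); print("rails",len(R),R[:,2].max(),"mean y",R[:,1].mean(),"at",R[:,0].mean(),k)
for x in(.38,.4158,.457): print(x,"tube axis y",q[0]+q[1]*(x-mx))
t=dict(np.load("pics/top0.npz")); print("tri rim top centre",tri([(c,(282.5,95.5)),(t,(366.5,248.5))]))
E
```

```text
tube 0.5016417195047788 [-0.2119  0.0804  0.0441] 0.0007760839325120167 4.596896021615572 ztop 0.06662561421208117
rim xmin [0.4566 0.4583 0.4596] z 0.06903570512925628
rails 1672 0.03626557457515245 mean y -0.21850569377259332 at 0.4211832643104157 [ 0.073  -0.2492]
0.38 tube axis y -0.22170187671557956
0.4158 tube axis y -0.2188234291061287
0.457 tube axis y -0.21551080224832492
tri rim top centre (array([ 0.4563, -0.2148,  0.0626]), [np.float64(0.00103127678228655), np.float64(0.0010312767822864741)])
```

```bash
python3 go.py .400 -.2205 .0395 4.65 0
```

```text
d [0.0236 0.003  0.16  ] rv [ 0.08  0.06 -0.01] rows>=3.9 t 4.3667 j [ -4.  -1. -30.   0. -61.  99.] up axis [-0.  0.  1.]
```

```bash
python3 drive.py '[[0.0236,0.003,0.035,0,0,0],[0.0236,0.003,0.07,0,0,0],[0.0236,0.003,0.105,0,0,0],[0.0236,0.003,0.13,0,0,0],[0.0236,0.003,0.145,0,0,0],[0.0236,0.003,0.15,0,0,0],[0.0236,0.003,0.155,0,0,0],[0.0236,0.003,0.157,0,0,0],[0.0236,0.003,0.158,0,0,0],[0.0236,0.003,0.158,0,0,0]]'; python3 drive.py '[[0,0,0.001,0,0,0],[0,0,0.001,0,0,0]]'
```

```text
time_s: 5.2
tcp_pos: [0.4006, -0.2211, 0.0421]
eef_rot: [179.9, -0.0, 4.6]
contact_force: [0.6, -0.0, -0.6]
gripper_width: 0.0295
gripper_force: 25.0
time_s: 5.37
tcp_pos: [0.4002, -0.2213, 0.0409]
eef_rot: [179.9, 0.0, 4.6]
contact_force: [-0.1, 0.1, -0.7]
gripper_width: 0.0295
gripper_force: 25.0
```

```bash
for i in 1 2; do :; done; python3 drive.py '[[0,0,0.001,0,0,0],[0,0,0.001,0,0,0]]'; python3 drive.py '[[0,0,0.001,0,0,0],[0,0,0.001,0,0,0]]'; python3 drive.py '[[0,0,0.001,0,0,0],[0,0,0.001,0,0,0]]'
```

```text
time_s: 5.53
tcp_pos: [0.3999, -0.2213, 0.0395]
eef_rot: [179.9, 0.0, 4.6]
contact_force: [-0.1, 1.0, -0.4]
gripper_width: 0.0294
gripper_force: 25.0
time_s: 5.7
tcp_pos: [0.4, -0.221, 0.0389]
eef_rot: [179.9, 0.0, 4.6]
contact_force: [-1.3, 6.0, 9.1]
gripper_width: 0.0292
gripper_force: 25.0
time_s: 5.87
tcp_pos: [0.4001, -0.2207, 0.0382]
eef_rot: [179.9, 0.0, 4.6]
contact_force: [-2.6, 10.5, 13.9]
gripper_width: 0.0293
gripper_force: 25.0
```

```bash
python3 drive.py '[[0,-0.001,-0.001,0,0,0],[0,-0.001,-0.001,0,0,0],[0,-0.001,-0.001,0,0,0],[0,-0.001,-0.02,0,0,0],[0,-0.001,-0.04,0,0,0],[-0.015,-0.001,-0.045,0,0,0],[-0.036,-0.001,-0.045,0,0,0],[-0.036,-0.001,-0.045,0,0,0]]' 0.055
python3 drive.py '[[0,0,0,0,0,0],[0,0,0,0,0,0],[0,0,0,0,0,0],[0,0,0.015,0,0,0],[0,0,0.03,0,0,0],[0,0,0.044,0,0,0],[0,0,0.044,0,0,0],[0,0,0.044,0,0,0]]' 0 10
python3 - <<'E'
from plant import r
from h import *
c=r.capture("wrist"); np.savez("pics/w3.npz",**c); f=c["frame"][:,:,::-1]
t=r.capture("scene")["frame"][:,:,::-1]
o=np.zeros((420,800,3),np.uint8); o[:,:400]=f[:,80:480]; o[:400,400:]=cv2.resize(t[210:310,290:390],(400,400),interpolation=cv2.INTER_CUBIC); cv2.imwrite("pics/w3.png",o)
P=cloud(c,mask(c,"blue")&(np.arange(420)[:,None]>90)&(abs(np.arange(560)-280)<90)); print(cyl(P),np.percentile(P[:,0],[1,99]))
E
python3 go.py .44 -.217 .0385 4.65 0
```

```text
time_s: 6.53
tcp_pos: [0.3605, -0.2229, 0.0822]
eef_rot: [180.0, 0.1, 4.5]
contact_force: [-0.3, 0.3, 0.7]
gripper_width: 0.0549
gripper_force: 0.0
time_s: 7.2
tcp_pos: [0.3636, -0.2231, 0.0378]
eef_rot: [179.9, 0.2, 4.6]
contact_force: [0.9, 0.1, 1.0]
gripper_width: 0.0073
gripper_force: 0.0
(np.float64(0.40614303256456), array([-0.21961192,  0.08112339,  0.04269237]), np.float64(0.0005699596092288894)) [0.38596723 0.42521694]
d [ 0.0758 -0.0001  0.0002] rv [ 0.1   0.07 -0.03] rows>=1.8 t 7.3 j [ -5.  10. -44.   0. -36.  99.] up axis [-0.  0.  1.]
```

View pics/w3.png

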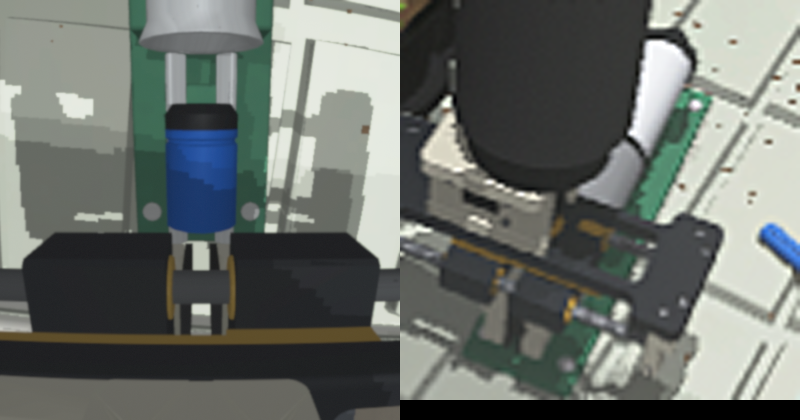

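Blue lies in the tray, straight in line with the rim, with its axis fit at yaw 4.64° and its tail at x=0.386. The fingers are behind it, nearly shut. Now I'll push it in.

```bash
python3 drive.py '[[0,0,0,0,0,0],[0.008,0,0,0,0,0],[0.014,0,0,0,0,0],[0.022,0,0,0,0,0],[0.03,0,0,0,0,0],[0.036,0,0,0,0,0]]'; python3 drive.py '[[0.008,0,0,0,0,0],[0.016,0,0,0,0,0],[0.024,0,0,0,0,0],[0.032,0,0,0,0,0],[0.037,0,0,0,0,0],[0.04,0,0,0,0,0],[0.04,0,0,0,0,0]]'; python3 go.py .44 -.217 .0385 4.65 0
```

```text
time_s: 7.8
tcp_pos: [0.4012, -0.2202, 0.0385]
eef_rot: [179.9, 0.0, 4.6]
contact_force: [-0.0, -0.4, -0.5]
gripper_width: 0.0009
gripper_force: 0.1
time_s: 8.38
tcp_pos: [0.4402, -0.217, 0.0381]
eef_rot: [179.9, 0.1, 4.6]
contact_force: [-0.5, -0.2, -0.3]
gripper_width: 0.0005
gripper_force: 0.0
d [-0.0002 -0.     -0.0004] rv [ 0.09  0.08 -0.04] rows>=0.0 t 8.3833 j [ -3.  16. -36.   0. -39.  98.] up axis [-0.  0.  1.]
```

```bash
python3 drive.py '[[-0.015,0,-0.002,0,0,0],[-0.03,0,-0.03,0,0,0],[-0.04,0,-0.07,0,0,0],[-0.045,0,-0.11,0,0,0],[-0.05,0,-0.15,0,0,0],[-0.06,0,-0.165,0,0,0],[-0.06,0,-0.165,0,0,0],[-0.06,0,-0.165,0,0,0]]' 0.055 25; python3 - <<'E'
from plant import r
from h import *
c=r.capture("wrist"); np.savez("pics/w4.npz",**c); np.set_printoptions(precision=4,suppress=True)
m=mask(c,"blue")&(np.arange(420)[:,None]>40)&(abs(np.arange(560)-280)<60); n,lab,st,ce=cv2.connectedComponentsWithStats(m.astype(np.uint8)); k=1+st[1:,4].argmax(); P=cloud(c,lab==k); print(st[k],np.percentile(P,[1,99],axis=0))
B=np.zeros((420,560),bool);B[0:130,245:320]=1; P=cloud(c,B);Q=P[P[:,2]>.062];print("rim",np.percentile(Q[:,0],[0,1,3]))
E
python3 go.py .5465 .3455 .2 1.5 6
```

```text
time_s: 9.05
tcp_pos: [0.3799, -0.2216, 0.2044]
eef_rot: [179.9, -0.1, 4.6]
contact_force: [-0.4, 0.6, -1.0]
gripper_width: 0.0483
gripper_force: 0.0
[264 102  34   5 168] [[ 0.4527 -0.2294  0.0479]
 [ 0.4577 -0.202   0.0591]]
rim [0.4568 0.4579 0.4592]
d [ 0.2117 -0.5518  0.0024] rv [-5.93 -0.12  3.07] rows>=14.2 t 9.1 j [ -4.  -1. -30.   0. -62.  99.] up axis [-0.003  0.104  0.995]
```

```bash
python3 drive.py '[[0.015,-0.035,0,0,0,0],[0.03,-0.07,0,0,0,0],[0.045,-0.108,0,0,0,0],[0.06,-0.146,0,0,0,0],[0.075,-0.184,0,0,0,0],[0.09,-0.222,0,0,0,0],[0.105,-0.26,0,0,0,0],[0.12,-0.298,0,0,0,0],[0.135,-0.336,0,0,0,1],[0.15,-0.374,0,-1,0,2],[0.165,-0.412,0,-3,0,3],[0.18,-0.45,0,-5,0,3]]'; python3 drive.py '[[0.012,-0.036,0,-1,0,0],[0.022,-0.07,0,-1,0,0],[0.029,-0.095,0,-1,0,0],[0.031,-0.1,0,-1,0,0],[0.031,-0.1,0,-1,0,0]]'; python3 go.py .5465 .3455 .0285 1.5 6
```

```text
time_s: 10.1
tcp_pos: [0.523, 0.2429, 0.2006]
eef_rot: [174.7, 0.0, 1.5]
contact_force: [2.1, -0.4, 0.1]
gripper_width: 0.055
gripper_force: 0.0
time_s: 10.52
tcp_pos: [0.551, 0.343, 0.1899]
eef_rot: [173.7, 0.1, 1.7]
contact_force: [0.3, -0.2, 0.4]
gripper_width: 0.0553
gripper_force: 0.0
d [-0.004  -0.0204  0.1602] rv [0.3  0.13 0.21] rows>=3.9 t 10.5167 j [ 51.  22.  -5.   4. -69.  39.] up axis [-0.003  0.104  0.995]
```

```bash
python3 drive.py '[[-0.004,-0.006,0.03,0.3,0,0],[-0.004,-0.01,0.065,0.3,0,0],[-0.004,-0.014,0.1,0.3,0.1,0.2],[-0.004,-0.0165,0.125,0.3,0.1,0.2],[-0.004,-0.0185,0.143,0.3,0.1,0.2],[-0.004,-0.02,0.155,0.3,0.1,0.2],[-0.004,-0.0204,0.1598,0.3,0.1,0.2],[-0.004,-0.0204,0.1598,0.3,0.1,0.2],[-0.004,-0.0204,0.1598,0.3,0.1,0.2]]'; python3 drive.py '[[0,0,0,0,0,0],[0,0,0,0,0,0],[0,0,0,0,0,0],[0,0,0,0,0,0],[0,0,0,0,0,0]]' 0.02 25;  python3 drive.py '[[0,0,-0.01,0,0,0],[0,0.003,-0.03,0,0,0],[0,0.007,-0.07,0,0,0],[0,0.011,-0.11,0,0,0],[0,0.015,-0.15,0,0,0],[0,0.017,-0.17,0,0,0],[0,0.017,-0.17,0,0,0]]'; python3 go.py .375 -.221 .20 4.65 0
```

```text
time_s: 11.27
tcp_pos: [0.548, 0.345, 0.0333]
eef_rot: [174.2, -0.2, 1.4]
contact_force: [0.1, 0.2, 0.1]
gripper_width: 0.0554
gripper_force: 0.0
time_s: 11.68
tcp_pos: [0.5478, 0.3455, 0.0331]
eef_rot: [174.3, -0.2, 1.4]
contact_force: [-0.5, 1.4, 1.6]
gripper_width: 0.029
gripper_force: 25.0
time_s: 12.27
tcp_pos: [0.5492, 0.3471, 0.2109]
eef_rot: [174.6, -0.6, 1.5]
contact_force: [0.8, 0.4, -0.0]
gripper_width: 0.0292
gripper_force: 25.0
d [-0.1888  0.5601  0.0619] rv [ 5.42 -0.47 -3.21] rows>=14.3 t 12.2667 j [ 52.  20.  -4.   4. -70.  38.] up axis [-0.  0.  1.]
```

```bash
python3 drive.py '[[-0.005,0.03,0.003,1,0,0],[-0.015,0.07,0.008,3,0,-1],[-0.03,0.108,0.012,5.4,0,-2],[-0.045,0.146,0.016,5.4,-0.4,-3],[-0.06,0.184,0.02,5.4,-0.4,-3.2],[-0.075,0.222,0.024,5.4,-0.4,-3.2],[-0.09,0.26,0.028,5.4,-0.4,-3.2],[-0.105,0.298,0.032,5.4,-0.4,-3.2],[-0.12,0.336,0.036,5.4,-0.4,-3.2],[-0.135,0.374,0.041,5.4,-0.4,-3.2],[-0.15,0.412,0.045,5.4,-0.4,-3.2],[-0.16,0.45,0.05,5.4,-0.4,-3.2]]'; python3 go.py .37 -.221 .20 4.65 0
```

```text
time_s: 13.27
tcp_pos: [0.3964, -0.1128, 0.1992]
eef_rot: [179.6, 0.3, 4.6]
contact_force: [0.7, -0.8, -0.7]
gripper_width: 0.0292
gripper_force: 25.0
d [-3.500e-02  1.058e-01  1.000e-04] rv [ 0.36  0.33 -0.02] rows>=2.7 t 13.2667 j [ 12.  -4. -33.   0. -62.  82.] up axis [-0.  0.  1.]
```

```bash
python3 drive.py '[[-0.012,0.036,0,0.4,0.3,0],[-0.024,0.07,0,0.4,0.3,0],[-0.034,0.1,0,0.4,0.3,0],[-0.035,0.106,0,0.4,0.3,0],[-0.035,0.106,0,0.4,0.3,0],[-0.035,0.106,0,0.4,0.3,0]]'; python3 - <<'E'
from plant import r
from h import *
np.set_printoptions(precision=4,suppress=True)
c=r.capture("wrist"); np.savez("pics/w5.npz",**c); s=r.get_state()
m=mask(c,"yellow")|((cv2.cvtColor(c["frame"],cv2.COLOR_RGB2HSV)[...,1]>120)&(cv2.cvtColor(c["frame"],cv2.COLOR_RGB2HSV)[...,0]<36)&(cv2.cvtColor(c["frame"],cv2.COLOR_RGB2HSV)[...,0]>20))
m&=(abs(np.arange(560)-282)<35)&(np.arange(420)[:,None]>200)&(np.arange(420)[:,None]<268)
P=cloud(c,m); print(m.sum(),cyl(P),np.percentile(P,[1,99],axis=0)-s["tcp_pos"],s["tcp_pos"])
E
python3 go.py .402 -.2195 .046 4.65 0
```

```text
time_s: 13.77
tcp_pos: [0.3716, -0.2199, 0.1995]
eef_rot: [-180.0, 0.1, 4.5]
contact_force: [0.2, -0.3, -0.1]
gripper_width: 0.0294
gripper_force: 25.0
2990 (np.float64(0.3856916952872146), array([-0.2184,  0.0877,  0.2006]), np.float64(0.0005673852956681117)) [[ 0.002  -0.0144  0.0033]
 [ 0.0244  0.0146  0.017 ]] [ 0.3718 -0.2193  0.1995]
d [0.0303 0.0026 0.1535] rv [-0.03  0.1  -0.08] rows>=3.8 t 13.8167 j [ -4.  -2. -31.  -0. -61.  99.] up axis [-0.  0.  1.]
```

```bash
python3 drive.py '[[0.03,0.003,0.035,0,0,0],[0.03,0.003,0.07,0,0,0],[0.03,0.003,0.105,0,0,0],[0.03,0.003,0.13,0,0,0],[0.03,0.003,0.144,0,0,0],[0.03,0.003,0.15,0,0,0],[0.03,0.003,0.153,0,0,0],[0.03,0.003,0.1535,0,0,0],[0.03,0.003,0.1535,0,0,0],[0.03,0.003,0.1535,0,0,0]]'; python3 drive.py '[[0,0,0.001,0,0,0],[0,0,0.0015,0,0,0],[0,0,0.0015,0,0,0]]'; python3 drive.py '[[0,0,0.001,0,0,0],[0,0,0.0015,0,0,0],[0,0,0.0015,0,0,0]]'
```

```text
time_s: 14.65
tcp_pos: [0.4027, -0.2202, 0.047]
eef_rot: [180.0, -0.0, 4.6]
contact_force: [0.5, 0.3, -0.6]
gripper_width: 0.029
gripper_force: 25.0
time_s: 14.9
tcp_pos: [0.4019, -0.2204, 0.0448]
eef_rot: [-180.0, 0.0, 4.6]
contact_force: [0.2, 0.5, -1.1]
gripper_width: 0.0297
gripper_force: 25.0
time_s: 15.15
tcp_pos: [0.4017, -0.2203, 0.0428]
eef_rot: [-180.0, 0.1, 4.6]
contact_force: [-0.5, -0.1, -1.0]
gripper_width: 0.0298
gripper_force: 25.0
```

```bash
python3 drive.py '[[0,0,0.001,0,0,0],[0,0,0.001,0,0,0],[0,0,0.001,0,0,0]]';  python3 drive.py '[[0,0,0.001,0,0,0],[0,0,0.001,0,0,0],[0,0,0.001,0,0,0]]'
```

```text
time_s: 15.4
tcp_pos: [0.4017, -0.2203, 0.0418]
eef_rot: [-180.0, 0.1, 4.6]
contact_force: [-0.4, 0.3, -1.0]
gripper_width: 0.0293
gripper_force: 25.0
time_s: 15.65
tcp_pos: [0.4019, -0.2203, 0.0413]
eef_rot: [-180.0, 0.1, 4.6]
contact_force: [-1.4, 3.8, 7.2]
gripper_width: 0.0289
gripper_force: 25.0
```

```bash
python3 drive.py '[[0,-0.0007,-0.0005,0,0,0],[0,-0.0007,-0.0005,0,0,0],[0,-0.0007,-0.001,0,0,0],[0,-0.0007,-0.02,0,0,0],[0,-0.0007,-0.04,0,0,0],[-0.015,-0.0007,-0.043,0,0,0],[-0.039,-0.0007,-0.043,0,0,0],[-0.039,-0.0007,-0.043,0,0,0]]' 0.055
python3 drive.py '[[0,0,0,0,0,0],[0,0,0,0,0,0],[0,0,0,0,0,0],[0,0,0.015,0,0,0],[0,0,0.03,0,0,0],[0,0,0.044,0,0,0],[0,0,0.0455,0,0,0],[0,0,0.0455,0,0,0]]' 0 10
python3 - <<'E'
from plant import r
from h import *
c=r.capture("wrist"); np.savez("pics/w6.npz",**c); cv2.imwrite("pics/w6.png",c["frame"][:,:,::-1])
P=cloud(c,mask(c,"yellow")&(np.arange(420)[:,None]>90)&(abs(np.arange(560)-280)<60)); print(cyl(P),np.percentile(P[:,0],[1,99]))
E
python3 go.py .44 -.217 .0385 4.65 0
```

```text
time_s: 16.32
tcp_pos: [0.3587, -0.2224, 0.0836]
eef_rot: [-179.9, 0.2, 4.5]
contact_force: [-1.0, -0.1, -0.7]
gripper_width: 0.0549
gripper_force: 0.0
time_s: 16.98
tcp_pos: [0.3625, -0.2227, 0.0377]
eef_rot: [-180.0, 0.2, 4.6]
contact_force: [-0.4, -0.9, 1.1]
gripper_width: 0.0075
gripper_force: 0.0
(np.float64(0.40680638795845486), array([-0.21956809,  0.08057564,  0.04269396]), np.float64(0.0005657754260413818)) [0.38651216 0.42601697]
d [ 0.0772  0.0004 -0.0003] rv [-0.02  0.17 -0.04] rows>=1.9 t 17.0333 j [ -5.  10. -44.   0. -36.  99.] up axis [-0.  0.  1.]
```

View pics/w6.png

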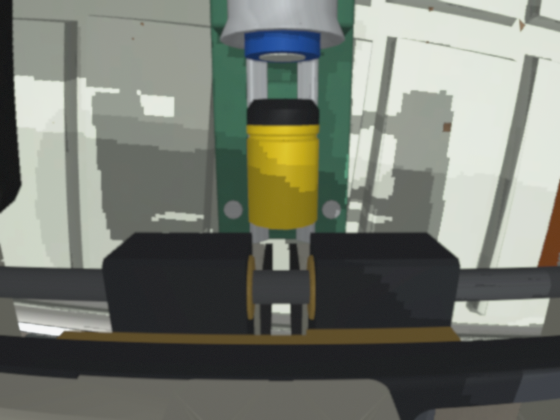

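Yellow lies straight in the tray at (282,165), directly behind blue's tail, which shows at the rim (282,47). I'll push it in the same way.

```bash
python3 drive.py '[[0,0,0,0,0,0],[0.008,0,0,0,0,0],[0.014,0,0,0,0,0],[0.022,0,0,0,0,0],[0.03,0,0,0,0,0],[0.036,0,0,0,0,0]]'; python3 drive.py '[[0.006,0,0,0,0,0],[0.012,0,0,0,0,0],[0.018,0,0,0,0,0],[0.024,0,0,0,0,0],[0.03,0,0,0,0,0],[0.036,0,0,0,0,0],[0.041,0,0,0,0,0],[0.041,0,0,0,0,0]]'; python3 go.py .44 -.217 .0385 4.65 0
python3 drive.py '[[-0.015,0,-0.002,0,0,0],[-0.03,0,-0.03,0,0,0],[-0.04,0,-0.07,0,0,0],[-0.045,0,-0.11,0,0,0],[-0.05,0,-0.15,0,0,0],[-0.06,0,-0.165,0,0,0],[-0.06,0,-0.165,0,0,0],[-0.06,0,-0.165,0,0,0]]' 0.055 25; python3 - <<'E'
from plant import r
from h import *
c=r.capture("wrist"); np.savez("pics/w7.npz",**c); np.set_printoptions(precision=4,suppress=True)
m=mask(c,"yellow")&(np.arange(420)[:,None]>40)&(abs(np.arange(560)-280)<60); n,lab,st,ce=cv2.connectedComponentsWithStats(m.astype(np.uint8)); k=1+st[1:,4].argmax(); P=cloud(c,lab==k); print(st[k],np.percentile(P,[1,99],axis=0))
E
python3 go.py .418 .342 .2 1.5 6
```

```text
time_s: 17.53
tcp_pos: [0.4002, -0.2198, 0.0386]
eef_rot: [-180.0, 0.1, 4.6]
contact_force: [-0.2, 0.3, -0.1]
gripper_width: 0.0005
gripper_force: 0.2
time_s: 18.2
tcp_pos: [0.4409, -0.2166, 0.0384]
eef_rot: [-180.0, 0.1, 4.6]
contact_force: [-0.2, -0.1, -0.9]
gripper_width: 0.0005
gripper_force: 0.0
d [-0.0009  0.0003 -0.0001] rv [-0.    0.05 -0.04] rows>=0.0 t 18.2 j [ -3.  16. -36.   0. -39.  98.] up axis [-0.  0.  1.]
time_s: 18.87
tcp_pos: [0.3802, -0.2214, 0.2045]
eef_rot: [-180.0, -0.1, 4.6]
contact_force: [0.2, -0.6, -0.9]
gripper_width: 0.0484
gripper_force: 0.0
[264 102  34   6 170] [[ 0.4523 -0.229   0.0478]
 [ 0.458  -0.2021  0.059 ]]
d [ 0.083  -0.5584  0.0036] rv [-6.03 -0.11  3.07] rows>=13.5 t 18.9167 j [ -4.  -1. -29.  -0. -62.  99.] up axis [-0.003  0.104  0.995]
```

```bash
python3 drive.py '[[0.03,-0.02,0,0,0,0],[0.06,-0.045,0,0,0,0],[0.085,-0.075,0,0,0,0],[0.1,-0.113,0,0,0,0],[0.1,-0.153,0,0,0,0],[0.1,-0.193,0,0,0,0],[0.1,-0.233,0,0,0,0],[0.1,-0.273,0,0,0,0],[0.1,-0.313,0,0,0,1],[0.1,-0.353,0,-1,0,2],[0.1,-0.393,0,-3,0,3],[0.1,-0.433,0,-5,0,3]]'; python3 go.py .418 .342 .2 1.5 6
```

```text
time_s: 19.92
tcp_pos: [0.4441, 0.2196, 0.2021]
eef_rot: [174.8, 0.0, 1.5]
contact_force: [1.2, -0.1, 0.1]
gripper_width: 0.0546
gripper_force: 0.0
d [-0.0228 -0.1227 -0.009 ] rv [-0.84  0.01  0.02] rows>=3.0 t 19.9167 j [ 52.   6. -23.   4. -64.  38.] up axis [-0.003  0.104  0.995]
```

```bash
python3 drive.py '[[-0.006,-0.03,-0.002,-0.8,0,0],[-0.014,-0.065,-0.005,-0.8,0,0],[-0.02,-0.1,-0.008,-0.8,0,0],[-0.023,-0.12,-0.009,-0.8,0,0],[-0.023,-0.123,-0.009,-0.8,0,0],[-0.023,-0.123,-0.009,-0.8,0,0],[-0.023,-0.123,-0.009,-0.8,0,0]]'; python3 go.py .418 .342 .0285 1.5 6
```

```text
time_s: 20.5
tcp_pos: [0.4184, 0.3401, 0.2003]
eef_rot: [174.1, 0.1, 1.6]
contact_force: [-0.3, -0.2, 0.1]
gripper_width: 0.0546
gripper_force: 0.0
d [-0.0002 -0.0197  0.1707] rv [-0.08  0.05  0.1 ] rows>=4.1 t 20.5 j [ 62.  11. -17.   3. -67.  28.] up axis [-0.003  0.104  0.995]
```

```bash
python3 drive.py '[[0,-0.005,0.03,0,0,0],[0,-0.009,0.065,0,0,0],[0,-0.012,0.1,0,0,0],[0,-0.015,0.125,0,0,0],[0,-0.017,0.143,0,0,0],[0,-0.018,0.155,0,0,0],[0,-0.0185,0.165,0,0,0],[0,-0.0185,0.169,0,0,0],[0,-0.0185,0.169,0,0,0],[0,-0.0185,0.169,0,0,0]]'; python3 go.py .418 .342 .0285 1.5 6
```

```text
time_s: 21.33
tcp_pos: [0.4192, 0.3421, 0.0322]
eef_rot: [174.2, -0.1, 1.6]
contact_force: [0.4, 0.3, 0.0]
gripper_width: 0.0548
gripper_force: 0.0
d [-0.0012 -0.0003  0.0037] rv [-0.24 -0.06  0.06] rows>=0.1 t 21.3333 j [ 62.  22. -28.   4. -45.  26.] up axis [-0.003  0.104  0.995]
```

```bash
python3 drive.py '[[-0.001,0,0.002,0,0,0],[-0.001,0,0.003,0,0,0],[-0.001,0,0.003,0,0,0]]';  python3 drive.py '[[0,0,0,0,0,0],[0,0,0,0,0,0],[0,0,0,0,0,0],[0,0,0,0,0,0],[0,0,0,0,0,0]]' 0.02 25;  python3 drive.py '[[0,0,-0.01,0,0,0],[0,0.003,-0.03,0,0,0],[0,0.007,-0.07,0,0,0],[0,0.011,-0.11,0,0,0],[0,0.015,-0.15,0,0,0],[0,0.017,-0.17,0,0,0],[0,0.017,-0.17,0,0,0]]'; python3 go.py .37 -.2215 .20 4.65 0
```

```text
time_s: 21.58
tcp_pos: [0.4178, 0.3421, 0.0291]
eef_rot: [174.3, -0.1, 1.6]
contact_force: [-0.2, -0.0, -0.2]
gripper_width: 0.0551
gripper_force: 0.0
time_s: 22.0
tcp_pos: [0.4178, 0.3422, 0.0288]
eef_rot: [174.2, -0.0, 1.6]
contact_force: [0.8, -0.4, -0.2]
gripper_width: 0.0295
gripper_force: 25.0
time_s: 22.58
tcp_pos: [0.4194, 0.3442, 0.2061]
eef_rot: [174.7, -0.4, 1.6]
contact_force: [1.0, -0.1, -0.2]
gripper_width: 0.0297
gripper_force: 25.0
d [-0.0656  0.5611  0.0582] rv [ 5.35 -0.24 -3.03] rows>=13.6 t 22.5833 j [ 62.  11. -17.   3. -67.  28.] up axis [-0.  0.  1.]
```

```bash
python3 drive.py '[[0,0.03,0.003,1,0,0],[0,0.07,0.008,3,0,-1],[0,0.11,0.012,5.3,0,-2],[0,0.15,0.016,5.3,-0.2,-3],[0,0.19,0.02,5.3,-0.2,-3],[0,0.23,0.024,5.3,-0.2,-3],[0,0.27,0.028,5.3,-0.2,-3],[0,0.31,0.032,5.3,-0.2,-3],[0,0.35,0.036,5.3,-0.2,-3],[-0.01,0.388,0.041,5.3,-0.2,-3],[-0.025,0.425,0.045,5.3,-0.2,-3],[-0.04,0.46,0.048,5.3,-0.2,-3]]'; python3 go.py .37 -.2215 .20 4.65 0
```

```text
time_s: 23.58
tcp_pos: [0.3891, -0.1231, 0.1983]
eef_rot: [179.5, 0.4, 4.6]
contact_force: [0.7, -1.2, 0.2]
gripper_width: 0.0293
gripper_force: 25.0
d [-0.0269  0.0966 -0.0008] rv [ 0.47  0.35 -0.09] rows>=2.4 t 23.5833 j [ 11.  -4. -33.   0. -62.  83.] up axis [-0.  0.  1.]
```

```bash
python3 drive.py '[[-0.01,0.035,0,0.4,0.3,0],[-0.02,0.07,0,0.4,0.3,0],[-0.026,0.095,0,0.4,0.3,0],[-0.026,0.0966,0,0.4,0.3,0],[-0.026,0.0966,0,0.4,0.3,0],[-0.026,0.0966,0,0.4,0.3,0]]'; python3 go.py .401 -.2199 .043 4.65 0
```

```text
time_s: 24.08
tcp_pos: [0.3719, -0.2196, 0.1991]
eef_rot: [179.9, 0.0, 4.5]
contact_force: [-0.3, 0.1, -1.0]
gripper_width: 0.0293
gripper_force: 25.0
d [0.0291 0.0024 0.1561] rv [ 0.06  0.04 -0.14] rows>=3.8 t 24.0833 j [ -4.  -2. -31.   0. -61.  99.] up axis [-0.  0.  1.]
```

```bash
python3 drive.py '[[0.029,0.0015,0.035,0,0,0],[0.029,0.0015,0.07,0,0,0],[0.029,0.0015,0.105,0,0,0],[0.029,0.0015,0.13,0,0,0],[0.029,0.0015,0.145,0,0,0],[0.029,0.0015,0.153,0,0,0],[0.029,0.0015,0.156,0,0,0],[0.029,0.0015,0.157,0,0,0],[0.029,0.0015,0.157,0,0,0],[0.029,0.0015,0.157,0,0,0]]'; python3 drive.py '[[0,0,0.001,0,0,0],[0,0,0.0015,0,0,0],[0,0,0.0015,0,0,0]]'; python3 drive.py '[[0,0,0.001,0,0,0],[0,0,0.001,0,0,0],[0,0,0.001,0,0,0]]'
```

```text
time_s: 24.92
tcp_pos: [0.4022, -0.2189, 0.0431]
eef_rot: [179.9, -0.1, 4.6]
contact_force: [-0.2, 0.5, -0.8]
gripper_width: 0.0295
gripper_force: 25.0
time_s: 25.17
tcp_pos: [0.4015, -0.2191, 0.0409]
eef_rot: [179.9, -0.0, 4.6]
contact_force: [-0.4, 0.2, -1.4]
gripper_width: 0.0293
gripper_force: 25.0
time_s: 25.42
tcp_pos: [0.4012, -0.2191, 0.0395]
eef_rot: [179.9, 0.0, 4.6]
contact_force: [-0.2, -0.8, -0.7]
gripper_width: 0.0289
gripper_force: 25.0
```

```bash
python3 drive.py '[[0,0,0.0007,0,0,0],[0,0,0.0007,0,0,0],[0,0,0.0007,0,0,0]]'; python3 drive.py '[[0,0,0.0007,0,0,0],[0,0,0.0007,0,0,0],[0,0,0.0007,0,0,0]]'
```

```text
time_s: 25.67
tcp_pos: [0.4012, -0.2191, 0.0388]
eef_rot: [179.9, 0.0, 4.6]
contact_force: [-0.6, -0.4, -0.4]
gripper_width: 0.0293
gripper_force: 25.0
time_s: 25.92
tcp_pos: [0.4015, -0.2192, 0.0383]
eef_rot: [179.9, 0.0, 4.6]
contact_force: [-0.3, -1.0, 1.7]
gripper_width: 0.0292
gripper_force: 25.0
```

Contact, so I'll release, back off, drop behind it and look.

```bash
python3 drive.py '[[0,0,0,0,0,0],[0,0,0,0,0,0],[0,0,-0.001,0,0,0],[0,0,-0.02,0,0,0],[0,0,-0.04,0,0,0],[-0.015,0,-0.044,0,0,0],[-0.038,0,-0.045,0,0,0],[-0.038,0,-0.045,0,0,0]]' 0.055
python3 drive.py '[[0,0,0,0,0,0],[0,0,0,0,0,0],[0,0,0,0,0,0],[0,0.0005,0.015,0,0,0],[0,0.0005,0.03,0,0,0],[0,0.0005,0.044,0,0,0],[0,0.0005,0.0445,0,0,0],[0,0.0005,0.0445,0,0,0]]' 0 10
python3 - <<'E'
from plant import r
from h import *
c=r.capture("wrist"); np.savez("pics/w8.npz",**c)
P=cloud(c,mask(c,"red")&(np.arange(420)[:,None]>90)&(abs(np.arange(560)-280)<60)); print(cyl(P),np.percentile(P[:,0],[1,99]))
E
python3 go.py .41 -.2193 .0385 4.65 0
```

```text
time_s: 26.58
tcp_pos: [0.3598, -0.2216, 0.0832]
eef_rot: [180.0, 0.1, 4.5]
contact_force: [-1.6, 0.6, 0.1]
gripper_width: 0.0549
gripper_force: 0.0
time_s: 27.25
tcp_pos: [0.3632, -0.2226, 0.0381]
eef_rot: [179.9, 0.2, 4.6]
contact_force: [0.0, 0.4, -0.2]
gripper_width: 0.0075
gripper_force: 0.0
(np.float64(0.40797899317557007), array([-0.21945924,  0.08284168,  0.042702  ]), np.float64(0.0005572165698857811)) [0.38785666 0.42707422]
d [0.0463 0.0004 0.0001] rv [ 0.08  0.08 -0.05] rows>=1.1 t 27.3 j [ -5.  10. -44.   0. -36.  99.] up axis [-0.  0.  1.]
```

```bash
python3 drive.py '[[0,0,0,0,0,0],[0.008,0,0,0,0,0],[0.014,0,0,0,0,0],[0.02,0,0,0,0,0],[0.026,0,0,0,0,0],[0.031,0,0,0,0,0],[0.035,0,0,0,0,0],[0.035,0,0,0,0,0]]'
for k in 1; do python3 drive.py '[[0.001,0,0,0,0,0],[0.002,0,0,0,0,0],[0.002,0,0,0,0,0]]'; python3 drive.py '[[0.001,0,0,0,0,0],[0.002,0,0,0,0,0],[0.002,0,0,0,0,0]]'; python3 drive.py '[[0.001,0,0,0,0,0],[0.002,0,0,0,0,0],[0.002,0,0,0,0,0]]'; done
```

```text
time_s: 27.97
tcp_pos: [0.3994, -0.2198, 0.0386]
eef_rot: [179.9, 0.0, 4.6]
contact_force: [0.7, 0.8, 0.5]
gripper_width: 0.0006
gripper_force: 0.0
time_s: 28.22
tcp_pos: [0.4002, -0.2196, 0.0386]
eef_rot: [179.9, 0.0, 4.6]
contact_force: [-0.3, -0.9, -0.3]
gripper_width: 0.0008
gripper_force: 0.0
time_s: 28.47
tcp_pos: [0.4024, -0.2195, 0.0387]
eef_rot: [179.9, 0.0, 4.6]
contact_force: [-0.4, 0.1, 0.4]
gripper_width: 0.0005
gripper_force: 0.1
time_s: 28.72
tcp_pos: [0.4045, -0.2193, 0.0387]
eef_rot: [179.9, 0.0, 4.6]
contact_force: [-0.3, 0.9, 0.7]
gripper_width: 0.0004
gripper_force: 0.0
```

```bash
M='\(tcp_pos\|contact\)'
python3 drive.py '[[0.001,0,0,0,0,0],[0.0015,0,0,0,0,0],[0.0015,0,0,0,0,0]]' | grep "$M"
python3 drive.py '[[0.001,0,0,0,0,0],[0.0015,0,0,0,0,0],[0.0015,0,0,0,0,0]]' | grep "$M"
python3 drive.py '[[0.001,0,0,0,0,0],[0.0015,0,0,0,0,0],[0.0015,0,0,0,0,0]]' | grep "$M"
python3 drive.py '[[0.001,0,0,0,0,0],[0.0015,0,0,0,0,0],[0.0015,0,0,0,0,0]]' | grep "$M"
```

```text
tcp_pos: [0.4059, -0.2192, 0.0386]
contact_force: [-0.3, 0.2, -1.3]
tcp_pos: [0.4074, -0.2191, 0.0386]
contact_force: [0.2, -0.4, 0.2]
tcp_pos: [0.4089, -0.219, 0.0386]
contact_force: [-0.1, 0.3, 0.1]
tcp_pos: [0.409, -0.2189, 0.0383]
contact_force: [-5.1, -1.1, 3.3]
```

Plate contact at TCP x≈0.409 (−5 N), so the solid stop is expected near 0.415.

```bash
M='\(tcp_pos\|contact\)'
python3 drive.py '[[0.001,0,0,0,0,0],[0.0015,0,0,0,0,0],[0.0015,0,0,0,0,0]]' | grep "$M"
python3 drive.py '[[0.001,0,0,0,0,0],[0.0015,0,0,0,0,0],[0.0015,0,0,0,0,0]]' | grep "$M"
python3 drive.py '[[0.001,0,0,0,0,0],[0.0015,0,0,0,0,0],[0.0015,0,0,0,0,0]]' | grep "$M"
python3 drive.py '[[0.001,0,0,0,0,0],[0.001,0,0,0,0,0],[0.001,0,0,0,0,0]]' | grep "$M"
```

```text
tcp_pos: [0.4104, -0.2187, 0.0383]
contact_force: [-5.3, -0.1, 3.2]
tcp_pos: [0.4119, -0.2186, 0.0383]
contact_force: [-4.4, -0.5, 1.5]
tcp_pos: [0.4134, -0.2185, 0.0383]
contact_force: [-5.1, -0.2, 2.3]
tcp_pos: [0.4144, -0.2184, 0.0383]
contact_force: [-5.7, -0.6, 1.6]
```

```bash
M='\(tcp_pos\|contact\)'
python3 drive.py '[[0.0005,0,0,0,0,0],[0.001,0,0,0,0,0],[0.001,0,0,0,0,0]]' | grep "$M"
python3 drive.py '[[0.0005,0,0,0,0,0],[0.001,0,0,0,0,0],[0.001,0,0,0,0,0]]' | grep "$M"
```

```text
tcp_pos: [0.415, -0.2183, 0.0382]
contact_force: [-6.9, -1.0, 2.1]
tcp_pos: [0.415, -0.2183, 0.038]
contact_force: [-8.0, -1.7, 3.9]
```

```bash
M='\(tcp_pos\|contact\)'
python3 drive.py '[[0.0005,0,0,0,0,0],[0.001,0,0,0,0,0],[0.001,0,0,0,0,0],[0.001,0,0,0,0,0]]' | grep "$M"
python3 drive.py '[[0.0005,0,0,0,0,0],[0.001,0,0,0,0,0],[0.001,0,0,0,0,0],[0.001,0,0,0,0,0]]' | grep "$M"
python3 drive.py '[[0.0005,0,0,0,0,0],[0.001,0,0,0,0,0],[0.001,0,0,0,0,0],[0.001,0,0,0,0,0]]' | grep "$M"
```

```text
tcp_pos: [0.415, -0.2182, 0.0379]
contact_force: [-10.1, -2.0, 5.6]
tcp_pos: [0.415, -0.2181, 0.0377]
contact_force: [-12.0, -1.8, 6.9]
tcp_pos: [0.415, -0.2181, 0.0375]
contact_force: [-15.7, -2.1, 7.8]
```

```bash
M='\(time\|tcp_pos\|contact\)'
python3 drive.py '[[0.0005,0,0,0,0,0],[0.0015,0,0,0,0,0],[0.002,0,0,0,0,0],[0.002,0,0,0,0,0]]' | grep "$M"
python3 drive.py '[[-0.004,0,0,0,0,0],[-0.008,0,0,0,0,0],[-0.015,0,0,0,0,0],[-0.03,0,-0.01,0,0,0],[-0.04,0,-0.04,0,0,0],[-0.04,0,-0.08,0,0,0],[-0.04,0,-0.12,0,0,0],[-0.04,0,-0.15,0,0,0],[-0.04,0,-0.165,0,0,0],[-0.04,0,-0.165,0,0,0],[-0.04,0,-0.165,0,0,0]]' | grep "$M"
python3 - <<'E'
from plant import r
from h import *
np.set_printoptions(precision=4,suppress=True)
c=r.capture("wrist"); np.savez("pics/w9.npz",**c); f=c["frame"][:,:,::-1]
t=r.capture("scene")["frame"][:,:,::-1]
o=np.zeros((420,800,3),np.uint8); o[:,:400]=f[:,80:480]; o[:400,400:]=cv2.resize(t[210:310,300:400],(400,400),interpolation=cv2.INTER_CUBIC); cv2.imwrite("pics/w9.png",o)
m=mask(c,"red")&(abs(np.arange(560)-280)<40); P=cloud(c,m); P=P[P[:,2]<.065]; print(cyl(P),np.percentile(P[:,0],[1,99]))
print(r.get_state()["contact_force"],r.get_state()["time_s"])
E
```

```text
time_s: 32.55
tcp_pos: [0.415, -0.2179, 0.0371]
contact_force: [-19.2, -3.5, 9.8]
time_s: 33.47
tcp_pos: [0.3839, -0.2208, 0.2048]
contact_force: [-0.3, -1.2, -1.1]
(np.float64(0.44205066657275693), array([-0.2167,  0.081 ,  0.0428]), np.float64(0.0006149239456566002)) [0.4272 0.4567]
[ 0.2404  0.4949 -0.1788] 33.5667
```

View pics/w9.png

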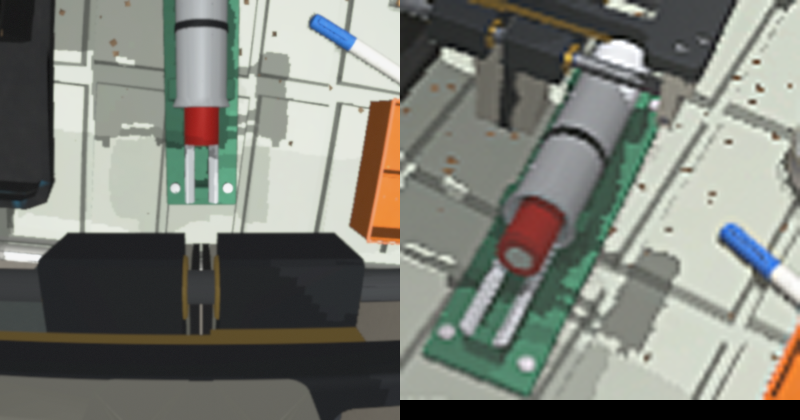

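Red's tail lies in the tray with about 30 mm out at (201,125). The row is seated, the gripper is empty and clear, and the marker is undisturbed. Handing in.

```bash
python3 -c "
from plant import r
print(r.close_job())"
```

```text
the job is handed in; nothing more can be done
None
```

I loaded blue, yellow and red in that order. The hidden plate gave way over about 6 mm and came up solid, holding at 19 N. About 30 mm of red's tail is left out in the tray, and I handed the job in at about 34 s with the gripper clear; I gave no final check to the jar and dropper bottle, but the arm never worked near them.

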